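# Open the oil cupboard's pair of doors

## Task

Open up the little oil cupboard: first swing the active door (left, brass pull) wide open, then slide the red-knobbed bolt on top of the passive door (right) all the way towards the middle to release it, and only then swing the passive door wide open too. Leave both doors standing at about right angles to the front or a little beyond, and leave all the bottles, glasses and other things where they stand.

Things in the scene. Friction and masses are not known exactly. Their poses are not given: they have to be found in the camera images.
- cupboard: White and brown cupboard fixed to the table, 150 deep (x), 340 wide (y), 200 high. Origin: centre of its underside; front faces its -x. Two doors, 166 wide, 18 thick, tops at z 200, mid-plane x = -86, hinge lines y = +170 (active, left) and -170 (passive, right). A steel keeper (30 wide at y = -110, to 18 above the roof, forward to x = -100) holds the shot bolt.
- active_door (a joint): Angle of the active (left) door, rad: 0 closed, grows as it swings out to the front, up to 1.9. May start slightly ajar. Friction hinge (about 1 N at the pull); stays where it is left. A yellow block (28 long, 15 high) on its top edge stops the bolt while this door is shut; a brass strip on its meeting edge covers the passive door's edge.
- passive_door (a joint): Angle of the passive (right) door, rad: 0 closed, grows as it swings out to its front, up to 1.9. It starts closed and held by the bolt. Same friction as the other door.
- bolt (a joint): Slide bolt on the passive door's top edge, m: 0 shot, 0.040 fully withdrawn. Grows towards the meeting edge (cupboard +y while that door is closed). The door is free from about 0.031. With the active door shut it goes only to about 0.012. Starts within 0.006 of shot. Takes about 2 N to slide, stays where it is left.
- bolt_knob (a point): Centre of the top of the bolt's red knob, an upright round post 18 across whose top is 46 above the door's top edge. The lowest 11 are the bolt bar, 14 wide, running 106 from the knob's axis towards the hinge and 9 the other way: push with the fingertip 12 to 35 above the door's top. Moves with the bolt; starts about 19 from the doors' meeting line.
- active_door_pull (a point): Middle of the bar of the active door's brass bow pull: level bar 80 long, 10 thick, parallel to the door, 45 in front of its face (gap 40 clear to the face, 70 clear between its two posts), open above and below, 20 below the door's top edge, 93 from the hinge line. Its x axis is the door's normal (+x towards the face), z up.
- passive_door_pull (a point): Middle of the bar of the passive door's steel bow pull, same shape and place as the other one, mirrored.
- active_door_hinge (a point): Point on the vertical hinge axis of the active door, at the height of its top edge.
- passive_door_hinge (a point): Point on the vertical hinge axis of the passive door, at the height of its top edge.
- scent_bottle: Loose bystander, origin at the centre of its underside: clear square flacon, 45 wide, 112 high with a gold cap.
- oil_bottle: Loose bystander, origin at the centre of its underside: amber round bottle, 40 across, 85 high, on the table in front of the cupboard, between the robot and the doors and clear of their swing.
- tumbler: Loose bystander, origin at the centre of its underside: drinking glass, 72 across, 130 high.
- dish: Loose bystander, origin at the centre of its underside: white bowl, 140 across, 45 high.
- tester_jar: Loose bystander, origin at the centre of its underside: amber jar with a white cap, 46 across, 59 high, on the cupboard's roof towards its back.
- balm_tin: Loose bystander, origin at the centre of its underside: round aluminium tin, 64 across, 26 high, on the cupboard's roof towards its back.

How it is judged:
By the outcome, as a careful person would: the job done as asked, in the order asked, and still so for the second after the job is handed in, with the robot touching nothing.
It also fails if it takes over 51 s, if anything falls off the work surface, if the arm or the gripper's body presses on something with over 40 N, if the wrist force passes 120 N, or if a joint passes its speed limit or range.

## Robot

A 6-joint arm with a two-finger parallel gripper is mounted at the origin on the work surface. World frame = base frame: x ahead of the robot, y to its left, z up, the work surface at z = 0. Lengths are in mm, angles in rad, forces in N, time in s.
With the tool pointing down it reaches from about 400 to 925 mm from the base axis. Payload 12.5 kg.
Tool frame: the origin (TCP) lies between the finger pads; the fingertips stand 25 mm ahead of it and the grasp point (between the pads) lies 6 mm ahead of it; z points along the fingers, y is the line along which they close (so a half turn about z gives the same grasp; the last joint's range is limited). The gripper opens to 95 mm and grips with 3 to 60 N. Pads are 20 mm wide; open, the fingers measure 119 mm over their backs; the gripper's body (75 mm by 180 mm) begins 59 mm behind the grasp point.
Start: joints at [1.148, 0.491, 1.559, -0, 1.092, -0.106], TCP at [194.688, 593.923, 208.361] pointing down, gripper open.
Joint ranges: [-3.1, 3.1], [-0.84, 2.19], [0.05, 2.79], [-1.13, 4.28], [0.06, 2.93], [-2.69, 2.69]. Speed limits (rad/s): [2.22, 2.22, 2.79, 3.14, 3.14, 3.14].

## Interface

Orientations are given as [roll, pitch, yaw] about the fixed x, y, z axes, in that order (R = Rz(yaw) Ry(pitch) Rx(roll)).
In Python, from cell import state, read_camera, job_done, cut_out gives the robot as it stands. The module is installed in compiled form; this text tells all that it offers.
- The arm moves only by the tool jog_arm, never from a script. Its argument "motion" is a list of rows, each a list of 2 entries, a list of its own where there are three numbers: the shift along the tool's x, y, z in mm, then the turn about the tool's z in rad. A call has 1 to 5 rows; each row is the pose to reach, as a shift and turn from the pose commanded when the call began, along the tool's axes at that moment; what a row does not reach only later rows make up. A row lasts 1/10 s, in which the tool goes at most 50 mm and 8.59 degrees, less where a joint would pass 70% of its speed; a pose out of reach is approached as far as the arm can. A call with a gripper value outside its range is refused whole. "grip" is the closure, from 0 (fully open) to 1 (shut), set as the call begins (left out, the last holds). The fingers move at their own pace and stop on an object; the grip force is fixed at half the most. Time passes only in rows, so rows that repeat a pose let the fingers close. It gives the time, the measured TCP pose, the force, the opening and the grip force at its end, in the units of the state.
- state(): the state, without advancing time (a new reading comes with each control period).
- read_camera(name): name is "scene" or "side" or "wrist"; returns a dict with "img" (384x512x3 uint8, blue, green, red), "vertical_fov" (degrees; the focal length in pixels is half the picture's height over the tangent of half this angle, whatever the lens; pixels are square), "cx", "cy" (the principal point, pixels), "extrinsics" (4x4, takes a point from camera to world coordinates). Camera axes: x right, y up, looking along -z (the intrinsics and any distortion apply to the point x, -y, -z); pixel columns grow to the right and rows downward; lengths in mm; the calibration is good to about 2 mm. A picture is of the moment at which its call begins. There is no depth.
- job_done(): hands the job in; it is judged then, once.
Trained networks look in a picture, given as the dict that the camera call returned (one of the last four; its "shot" number tells which), for a name from the list of things; names that differ only in an ending like _2 or _b are one class to them, and where a whole thing is asked for, a point or a joint stands for the part that bears it (a point fixed in the world has none). Each returns a list of dicts, best first, with "p" (0 to 1); they miss things now and then, are a little off and sometimes report something else, mostly with a low value. They report only what shows in the picture. A call takes as long as a camera call.
- cut_out(name, picture): "region" (384x512 bool, what is visible of it) and "box" ([left, top, right, bottom] in pixels, round what is visible of it).
The state is a dict: "t": time; "joints": joint angles; "qvel": joint speeds; "tau": joint torques, N m; "eef_pos": TCP position; "tcp_rot": TCP orientation; "ft_force": force on the tool from outside, world axes, zero at the start; "moment": the same for the moment, N m; "opening": opening from 0.0 (shut) to 1.0 (fully open); "grip_force": force on a finger pad.
Only numpy, scipy, OpenCV 4.12 (cv2) and the standard library are available. Lean on these libraries where they do the work, as an engineer would, in place of code of your own. Each camera call takes 0.05 s, during which the arm holds its last target. There are 200 camera calls.

## Working session

There is one attempt and no reset: what is moved stays moved. The work goes in short steps, Python scripts to look and compute and a tool call to move; the robot and the scene stay as the last step left them, time stands still between calls to the robot, and variables do not carry over. Pictures are saved under pics/ and viewed, at most 10 in all, crops included, and the job is handed in when it is done.

Besides the shell and the picture viewer there is one more tool, called after "Request:" as a command line: name --argument value ..., lists and objects as JSON in quotes. jog_arm: Moves the arm, as the interface text tells. Its arguments: {"type":"object","properties":{"motion":{"type":"array"},"grip":{"type":"number"}},"required":["motion"]}

```bash
mkdir -p pics
cat > h.py <<'E'
import numpy as np, cv2
from cell import state, read_camera, job_done, cut_out
def K(p):
    f=p["img"].shape[0]/2/np.tan(np.radians(p["vertical_fov"])/2); return f,p["cx"],p["cy"]
def ray(p,u,v):
    f,cx,cy=K(p); E=np.array(p["extrinsics"]); d=E[:3,:3]@np.array([(u-cx)/f,-(v-cy)/f,-1]); return E[:3,3],d
def atz(p,u,v,z):
    o,d=ray(p,u,v); return o+d*(z-o[2])/d[2]
def proj(p,P):
    f,cx,cy=K(p); E=np.array(p["extrinsics"]); c=E[:3,:3].T@(np.array(P)-E[:3,3]); return np.array([cx+f*c[0]/-c[2],cy-f*c[1]/-c[2]])
def tri(obs):
    A=np.zeros((3,3));b=np.zeros(3)
    for p,u,v in obs:
        o,d=ray(p,u,v); d=d/np.linalg.norm(d); M=np.eye(3)-np.outer(d,d); A+=M;b+=M@o
    return np.linalg.solve(A,b)
E
python3 - <<'E'
from h import *
s=read_camera("scene");d=read_camera("side")
print(s.keys(),K(s),K(d));print(np.round(s["extrinsics"],2),np.round(d["extrinsics"],2))
cv2.imwrite("pics/a.png",s["img"]);cv2.imwrite("pics/b.png",d["img"])
for n in ["bolt_knob","active_door_pull","passive_door_pull","oil_bottle","scent_bottle","tumbler","dish","tester_jar","balm_tin","cupboard"]:
    for nm,p in(("scene",s),("side",d)):
        r=cut_out(n,p)
        print(n,nm,[(round(q["p"],2),np.round(q["box"]).tolist()) for q in r[:2]])
print(state())
E
```

```text
dict_keys(['img', 'vertical_fov', 'cx', 'cy', 'extrinsics', 'shot']) (np.float64(364.9098321177596), 254.74394356185567, 190.62723917760877) (np.float64(408.47984362838343), 250.46354472221807, 193.32777144951456)
[[ 8.50000e-01 -4.50000e-01  2.90000e-01  9.25750e+02]
 [ 5.30000e-01  7.00000e-01 -4.80000e-01 -5.46120e+02]
 [ 1.00000e-02  5.60000e-01  8.30000e-01  1.12918e+03]
 [ 0.00000e+00  0.00000e+00  0.00000e+00  1.00000e+00]] [[ 9.10000e-01  2.20000e-01 -3.40000e-01  1.27870e+02]
 [-4.10000e-01  5.40000e-01 -7.40000e-01 -1.01638e+03]
 [ 2.00000e-02  8.10000e-01  5.80000e-01  9.75050e+02]
 [ 0.00000e+00  0.00000e+00  0.00000e+00  1.00000e+00]]
bolt_knob scene [(0.49, [233.0, 172.0, 254.0, 201.0])]
bolt_knob side [(0.71, [240.0, 178.0, 249.0, 200.0])]
active_door_pull scene [(0.65, [249.0, 150.0, 285.0, 183.0])]
active_door_pull side [(0.65, [218.0, 165.0, 240.0, 229.0]), (0.17, [268.0, 176.0, 290.0, 194.0])]
passive_door_pull scene [(0.85, [215.0, 171.0, 256.0, 248.0])]
passive_door_pull side [(0.91, [228.0, 173.0, 262.0, 260.0]), (0.73, [217.0, 162.0, 241.0, 226.0])]
oil_bottle 
[... 958 characters left out ...]
.0, 196.0])]
{'t': 1.1, 'joints': array([ 1.14840348e+00,  4.90890962e-01,  1.55893851e+00,  5.45965324e-06,
        1.09170808e+00, -1.05618244e-01]), 'qvel': array([-3.02872508e-04, -6.13137600e-04,  1.41578796e-03,  8.77841614e-04,
        7.51194635e-04, -5.30717092e-05]), 'tau': array([ 7.80056471e-04, -6.12480712e+01, -2.58443481e+01,  6.94332062e-02,
        4.45257383e-02, -3.54602696e-05]), 'eef_pos': array([194.67603025, 593.90386024, 208.35327857]), 'tcp_rot': array([3.14153735e+00, 9.91055904e-07, 2.82481554e+00]), 'ft_force': array([-0.42816123, -0.22381162, -0.26849363]), 'moment': array([ 0.03705669, -0.02205976,  0.0457719 ]), 'grip_force': 0.0, 'opening': 0.9999393521501112}
```

View pics/a.png

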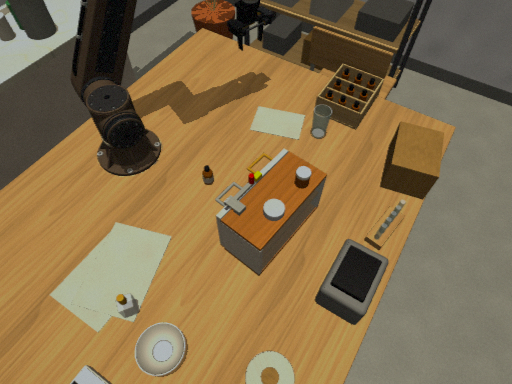

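View pics/b.png

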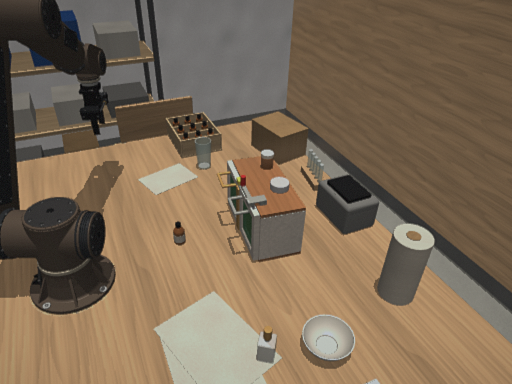

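The scene view shows the cupboard around (270,210), the red knob near (251,177), the oil bottle near (208,175) and the tumbler near (321,122). I'll enlarge both views to pick points.

Run:
```python
import cv2,numpy as np
a=cv2.imread("pics/a.png")[140:280,200:335];b=cv2.imread("pics/b.png")[140:270,160:310]
def up(i,s):return cv2.resize(i,None,fx=s,fy=s,interpolation=cv2.INTER_CUBIC)
A=up(a,4);B=up(b,4)
cv2.imwrite("pics/a4.png",A);cv2.imwrite("pics/b4.png",B)
```

```text
(no output)
```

View pics/a4.png

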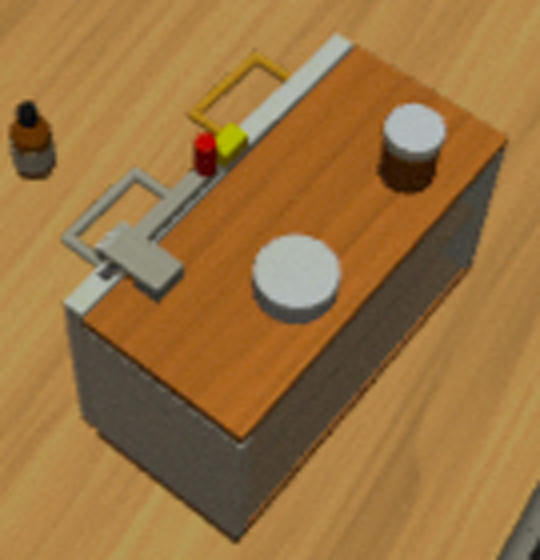

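View pics/b4.png

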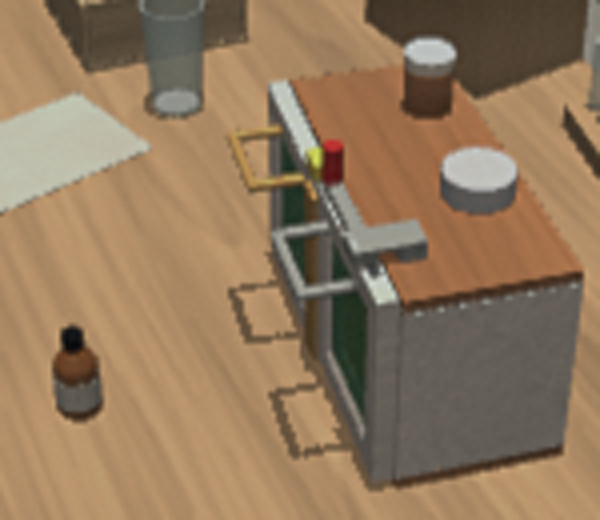

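```bash
cat > fit.py <<'E'
from h import *
from scipy.optimize import least_squares
s=read_camera("scene");d=read_camera("side")
S=lambda u,v:(s,200+(u+.5)/4-.5,140+(v+.5)/4-.5); D=lambda u,v:(d,160+(u+.5)/4-.5,140+(v+.5)/4-.5)
def R(t): return np.array([[np.cos(t),-np.sin(t),0],[np.sin(t),np.cos(t),0],[0,0,1]])
obs=[(S(68,303),(-95,-170,200)),(S(240,437),(75,-170,200)),(S(505,140),(75,170,200)),(S(85,318),(-75,-170,200)),
 (S(62,238),(-145,-117,180)),(S(135,170),(-145,-37,180)),(S(240,540),(75,-170,0)),
 (D(582,275),(75,-170,200)),(D(400,303),(-75,-170,200)),(D(374,300),(-95,-170,200)),(D(297,296),(-145,-117,180)),(D(274,237),(-145,-37,180)),(D(560,455),(75,-170,0)),(D(372,487),(-95,-170,0))]
def res(q):
    return np.concatenate([proj(o[0],R(q[2])@np.array(P)+[q[0],q[1],0])-o[1:] for o,P in obs])
q=least_squares(res,[700,0,0],loss="soft_l1").x
print("pose",q.round(3)); print(res(q).reshape(-1,2).round(1).tolist())
W=lambda P:R(q[2])@np.array(P,float)+[q[0],q[1],0]; L=lambda P:R(q[2]).T@(np.array(P)-[q[0],q[1],0])
knob=tri([S(205,138),D(333,146)]); print("knob",knob.round(1),L(knob).round(1))
for nm,a,b in (("barL",(255,55),(235,134)),("barR",(192,117),(252,186))):
    P=tri([S(*a),D(*b)]);print(nm,P.round(1),L(P).round(1))
P=atz(*S(33,176)[:],0);print("oil",P.round(1),L(P).round(1)); P=atz(*D(78,412),0);print(P.round(1))
for n,z in(("tumbler",65),("scent_bottle",56),("dish",22),("tester_jar",230),("balm_tin",213)):
  for p in(s,d):
    r=cut_out(n,p)
    if r: r=min(r,key=lambda r:-r["p"] if r["box"][3]-r["box"][1]<60 else 0);b=r["box"];P=atz(p,(b[0]+b[2])/2,(b[1]+b[3])/2,z);print(n,P.round(0),L(P).round(0))
E
python3 fit.py
```

```text
pose [ 6.62823e+02  1.12050e+01 -1.30000e-01]
[[-1.4, -0.3], [0.5, 0.3], [1.7, -0.8], [-0.7, -0.2], [0.5, -1.1], [-0.6, -0.2], [-0.9, 1.0], [0.7, -1.7], [0.6, -0.8], [0.8, 1.1], [-0.4, -0.5], [-0.9, -0.4], [0.4, -0.2], [-0.2, 1.4]]
knob [574.    7.2 245.7] [-87.6 -15.5 245.7]
barL [538.  141.4 185.6] [-140.6  113.   185.6]
barR [525.5  63.1 180.8] [-142.9   33.7  180.8]
oil [361.4  38.3   0. ] [-302.4  -12.1    0. ]
[351.4  44.4  -0. ]
tumbler [600. 511.  65.] [-127.  487.   65.]
scent_bottle [ 453. -469.   56.] [-146. -504.   56.]
scent_bottle [ 434. -474.   56.] [-164. -511.   56.]
dish [ 592. -507.   22.] [  -3. -523.   22.]
dish [ 610. -499.   22.] [  14. -513.   22.]
tester_jar [709.  95. 230.] [ 35.  89. 230.]
tester_jar [713.  87. 230.] [ 40.  81. 230.]
balm_tin [685. -49. 213.] [ 30. -56. 213.]
balm_tin [693. -38. 213.] [ 37. -45. 213.]
```

Cupboard at (663, 11) with yaw -0.13. The residuals are about 1 px and the knob and pull match the nominal geometry. I'll move over the active pull's gap with the gripper shut.

Request:
jog_arm --motion '[[[-35,-25,-25],0],[[-75,-53,-40],0],[[-110,-80,-65],0],[[-150,-107,-80],0],[[-185,-132,-92],0]]' --grip 1

```text
t: 2.2
eef_pos: [330.3, 409.3, 301.5]
tcp_rot: [3.14, 0.001, 2.825]
ft_force: [1.5, 0.1, 0.2]
opening: 0.634
grip_force: 0.0
```

Request:
jog_arm --motion '[[[-40,-28,0],0],[[-80,-57,0],0],[[-120,-85,0],0],[[-160,-114,0],0],[[-200,-142,0],0]]'

```text
t: 2.7
eef_pos: [476.0, 211.8, 300.6]
tcp_rot: [3.141, 0.0, 2.825]
ft_force: [0.6, 1.1, 0.2]
opening: 0.212
grip_force: 0.0
```

Request:
jog_arm --motion '[[[-35,-25,0],0.14],[[-70,-50,0],0.28],[[-112,-80,0],0.42],[[-112,-80,0],0.56],[[-112,-80,0],0.7]]'

```text
t: 3.2
eef_pos: [557.4, 101.1, 299.9]
tcp_rot: [-3.141, -0.0, 2.116]
ft_force: [0.2, 0.3, -0.3]
opening: 0.005
grip_force: 0.0
```

Request:
jog_arm --motion '[[[0,0,0],0.14],[[0,0,0],0.28],[[0,0,0],0.42],[[0,0,0],0.56],[[0,0,0],0.684]]'

```text
t: 3.7
eef_pos: [556.7, 102.7, 300.4]
tcp_rot: [3.142, -0.0, 1.435]
ft_force: [-0.5, 0.2, -0.1]
opening: 0.003
grip_force: 0.0
```

```bash
cat > ov.py <<'E'
from h import *
import sys
q=[662.8,11.2,-.13]
def W(P):
    c,s=np.cos(q[2]),np.sin(q[2]);return np.array([q[0]+c*P[0]-s*P[1],q[1]+s*P[0]+c*P[1],P[2]])
p=read_camera("wrist");im=cv2.resize(p["img"],None,fx=1.5,fy=1.5)
for P in [(-140,37,185),(-140,117,185),(-140,-37,185),(-140,-117,185),(-95,0,200),(-95,170,200),(-95,-170,200),(-87,-16,246),(75,170,200),(75,-170,200)]:
    u=proj(p,W(P))*1.5; cv2.drawMarker(im,tuple(int(x) for x in u),(255,0,255),0,14,1); print(P,(u/1.5).round())
cv2.imwrite(sys.argv[1],im)
E
python3 ov.py pics/w1.png
```

```text
(-140, 37, 185) [239. 216.]
(-140, 117, 185) [237. 144.]
(-140, -37, 185) [241. 273.]
(-140, -117, 185) [242. 328.]
(-95, 0, 200) [280. 252.]
(-95, 170, 200) [283.  89.]
(-95, -170, 200) [278. 371.]
(-87, -16, 246) [292. 291.]
(75, 170, 200) [467.  88.]
(75, -170, 200) [411. 370.]
```

View pics/w1.png

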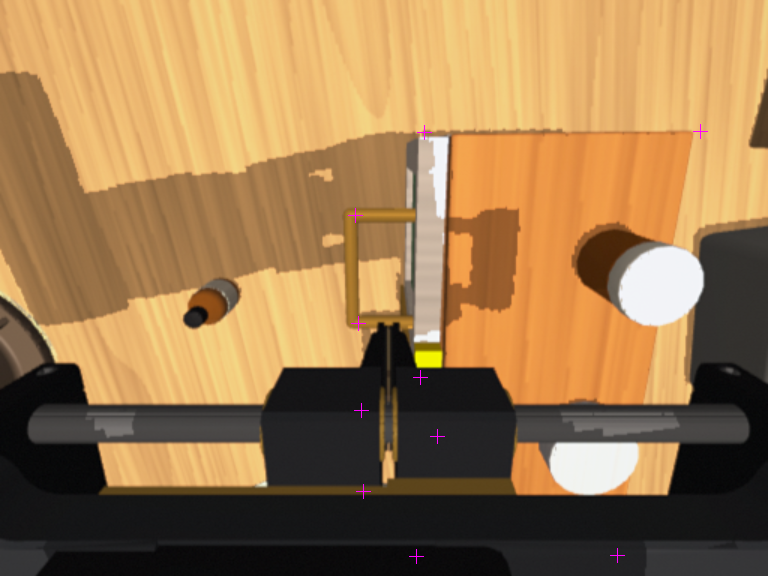

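The picture agrees with the markers: pull bar at (352,270), gap centre about under the fingers. Descend into the gap.

Request:
jog_arm --motion '[[[0,-1,30],0],[[0,-1,60],0],[[0,-1,85],0],[[0,-1,105],0],[[0,-1,115],0]]'

```text
t: 4.25
eef_pos: [555.1, 102.8, 183.7]
tcp_rot: [-3.14, 0.0, 1.443]
ft_force: [-0.3, -0.2, 0.4]
opening: 0.002
grip_force: 0.0
```

Run:
```python
import numpy as np
def path(sg,ths,rot):
    H=np.array([-86,170*sg]);prev=None
    for t in ths:
        d=np.array([-np.sin(t),-sg*np.cos(t)]);n=np.array([-np.cos(t),sg*np.sin(t)])
        h=12 if rot else 12*abs(np.cos(t))+10*abs(np.sin(t))
        P=H+93*d+(49-h)*n
        print(round(t,2),"toolxy(local y,x):",P[::-1].round(0),"local")
path(1,np.arange(0,1.75,.12),False)
print(); path(-1,np.arange(0,1.75,.12),True)
```

```text
0.0 toolxy(local y,x): [  77. -123.] local
0.12 toolxy(local y,x): [  82. -133.] local
0.24 toolxy(local y,x): [  88. -142.] local
0.36 toolxy(local y,x): [  95. -151.] local
0.48 toolxy(local y,x): [ 103. -159.] local
0.6 toolxy(local y,x): [ 112. -166.] local
0.72 toolxy(local y,x): [ 122. -172.] local
0.84 toolxy(local y,x): [ 133. -178.] local
0.96 toolxy(local y,x): [ 144. -182.] local
1.08 toolxy(local y,x): [ 157. -184.] local
1.2 toolxy(local y,x): [ 169. -185.] local
1.32 toolxy(local y,x): [ 182. -185.] local
1.44 toolxy(local y,x): [ 195. -183.] local
1.56 toolxy(local y,x): [ 208. -179.] local
1.68 toolxy(local y,x): [ 218. -174.] local

0.0 toolxy(local y,x): [ -77. -123.] local
0.12 toolxy(local y,x): [ -82. -134.] local
0.24 toolxy(local y,x): [ -88. -144.] local
0.36 toolxy(local y,x): [ -96. -153.] local
0.48 toolxy(local y,x): [-105. -162.] local
0.6 toolxy(local y,x): [-114. -169.] local
0.72 toolxy(local y,x): [-124. -175.] local
0.84 toolxy(local y,x): [-135. -180.] local
0.96 toolxy(local y,x): [-147. -183.] local
1.08 toolxy(local y,x): [-159. -185.] local
1.2 toolxy(local y,x): [-171. -186.] local
1.32 toolxy(local y,x): [-183. -185.] local
1.44 toolxy(local y,x): [-195. -183.] local
1.56 toolxy(local y,x): [-206. -179.] local
1.68 toolxy(local y,x): [-217. -174.] local
```

Request:
jog_arm --motion '[[[5,-14,0],0],[[11,-23,0],0],[[18,-32,0],0],[[26,-40,0],0],[[35,-47,0],0]]'

```text
t: 4.75
eef_pos: [513.1, 144.6, 186.1]
tcp_rot: [3.14, -0.0, 1.441]
ft_force: [0.1, -0.4, -1.0]
opening: 0.003
grip_force: 0.0
```

Request:
jog_arm --motion '[[[10,-6,0],0],[[21,-12,0],0],[[32,-16,0],0],[[45,-18,0],0],[[57,-19,0],0]]'

```text
t: 5.25
eef_pos: [502.2, 203.9, 185.3]
tcp_rot: [3.142, -0.0, 1.441]
ft_force: [-0.8, -0.3, 0.7]
opening: 0.01
grip_force: 0.0
```

Run:
```python
from h import *
a=read_camera("scene")["img"][120:290,180:340];b=read_camera("side")["img"][120:290,160:320]
cv2.imwrite("pics/c.png",cv2.resize(np.hstack([a,b]),None,fx=2.5,fy=2.5,interpolation=cv2.INTER_CUBIC))
```

```text
(no output)
```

View pics/c.png

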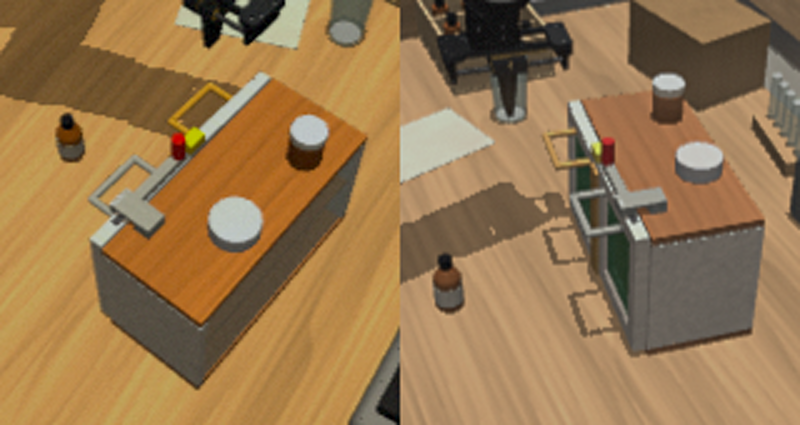

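Run:
```python
from h import *
e=state()["eef_pos"]; print(e,state()["joints"].round(3),state()["tcp_rot"])
T=e-[0,0,25]
for n,x0,y0,k in(("scene",180,120,0),("side",160,120,400)):
    p=read_camera(n)
    for nm,P in(("tip",T),("tcp",e),("body",e+[0,0,53]),("top",e+[0,0,150])):
        u=proj(p,P);print(n,nm,u.round(),((u-[x0,y0])*2.5+[k,0]).round())
p=read_camera("wrist");print("wrist tip",proj(p,T)*1.5,np.round(p["extrinsics"],2).tolist())
cv2.imwrite("pics/w2.png",p["img"])
```

```text
[502.35115277 204.08769799 185.21037546] [0.264 0.4   1.79  0.    0.951 0.392] [ 3.14143889e+00 -2.60305477e-04  1.44216644e+00]
scene tip [264. 143.] [210.  56.]
scene tcp [264. 138.] [210.  44.]
scene body [265. 127.] [211.  17.]
scene top [266. 105.] [214. -37.]
side tip [203. 172.] [508. 130.]
side tcp [203. 166.] [507. 116.]
side body [202. 154.] [506.  84.]
side top [201. 129.] [502.  23.]
wrist tip [390.09040042 317.69435397] [[0.99, 0.12, 0.04, 511.83], [-0.13, 0.95, 0.29, 285.53], [-0.0, -0.29, 0.96, 362.18], [0.0, 0.0, 0.0, 1.0]]
```

View pics/w2.png

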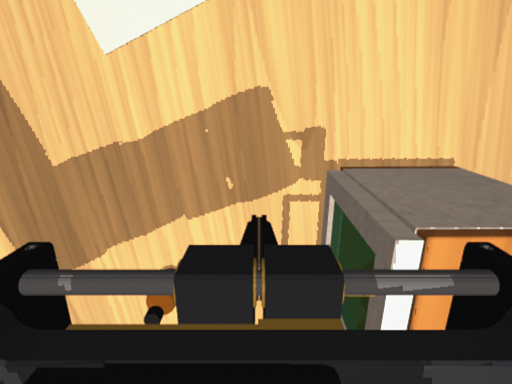

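Run:
```python
from h import *
e=state()["eef_pos"]
w=read_camera("wrist");s=read_camera("scene");d=read_camera("side")
for k in range(-30,31,10): print(k,(e+[0,0,k])[2].round(),proj(w,e+[0,0,k]).round(1),proj(s,e+[0,0,k]).round(1),proj(d,e+[0,0,k]).round(1))
def crop(p,x,y,n=30): return cv2.resize(p["img"][y-n:y+n,x-n:x+n],(400,400),interpolation=cv2.INTER_NEAREST)
cv2.imwrite("pics/d.png",np.hstack([crop(s,264,138),crop(d,203,166)]))
```

```text
-30 155.0 [260.  210.8] [263.5 143.8] [203.4 173.5]
-20 165.0 [260.1 215.8] [263.6 141.9] [203.3 171.3]
-10 175.0 [260.2 221.3] [263.7 140. ] [203.2 168.9]
0 185.0 [260.2 227.3] [263.8 138. ] [203.  166.6]
10 195.0 [260.3 233.9] [263.8 136. ] [202.9 164.3]
20 205.0 [260.4 241.3] [263.9 134. ] [202.8 161.9]
30 215.0 [260.5 249.5] [264. 132.] [202.6 159.5]
```

View pics/d.png

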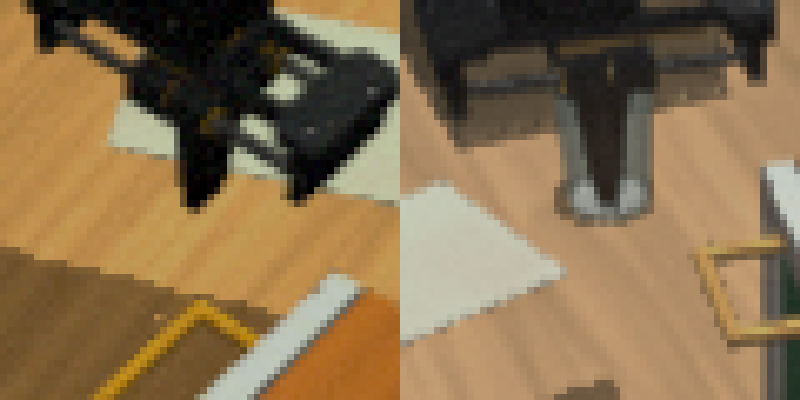

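The door stayed shut. The fingertips appear only about 0–6 mm ahead of the TCP, so they skimmed over the bar. I'll go back over the gap and in deeper.

Request:
jog_arm --motion '[[[0,0,-40],0],[[-20,15,-55],0],[[-50,37,-55],0],[[-80,58,-55],0],[[-92,67,-55],0]]'

```text
t: 6.15
eef_pos: [557.7, 100.1, 240.4]
tcp_rot: [3.141, 0.0, 1.439]
ft_force: [-1.1, 0.5, 0.7]
opening: 0.002
grip_force: 0.0
```

Request:
jog_arm --motion '[[[0,0,0],0],[[0,0,25],0],[[0,0,50],0],[[0,0,70],0],[[0,0,80],0]]'

```text
t: 6.65
eef_pos: [555.5, 103.7, 158.8]
tcp_rot: [-3.139, 0.0, 1.441]
ft_force: [0.5, -1.0, -0.4]
opening: 0.005
grip_force: 0.0
```

Run:
```python
from h import *
e=state()["eef_pos"];print(e,state()["ft_force"])
s=read_camera("scene");d=read_camera("side")
def crop(p,x,y,n=30): return cv2.resize(p["img"][y-n:y+n,x-n:x+n],(400,400),interpolation=cv2.INTER_NEAREST)
cv2.imwrite("pics/e.png",np.hstack([crop(s,264,168),crop(d,228,180)]))
```

```text
[555.47545944 103.67685369 158.76755243] [ 0.54978803 -1.01987158 -0.41489073]
```

View pics/e.png

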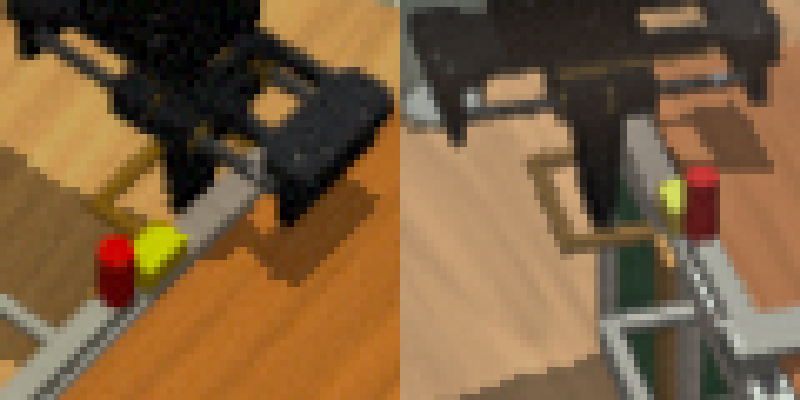

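The finger is now inside the pull's gap, with the tip at about (605,225) in the side crop. Checking the tip height in numbers.

Run:
```python
from h import *
e=state()["eef_pos"]
s=read_camera("scene");d=read_camera("side")
for k in (-30,-20,-10,0): print(k,proj(s,e+[0,0,k]).round(1),proj(d,e+[0,0,k]).round(1))
a=(s,234+190/400*60,138+208/400*60);b=(d,198+205/400*60,150+225/400*60);print(a[1:],b[1:],tri([a,b]),proj(s,tri([a,b])),e)
```

```text
-30 [261.6 173.7] [227.  190.4]
-20 [261.6 171.9] [226.9 188.1]
-10 [261.7 170.2] [226.9 185.8]
0 [261.8 168.3] [226.9 183.5]
(262.5, 169.2) (228.75, 183.75) [560.83822439  99.95622242 160.01998541] [262.52401069 169.55271689] [555.89244274 103.41504915 159.38562419]
```

Request:
jog_arm --motion '[[[5,-15,2],0.12],[[11,-25,2],0.24],[[19,-34,2],0.36],[[28,-43,2],0.48],[[37,-50,2],0.6]]'

```text
t: 7.35
eef_pos: [512.1, 146.3, 159.7]
tcp_rot: [3.14, -0.002, 0.836]
ft_force: [0.9, -1.7, -0.4]
opening: 0.005
grip_force: 0.8
```

Request:
jog_arm --motion '[[[5,-11,0],0.12],[[11,-21,0],0.24],[[19,-30,0],0.36],[[28,-39,0],0.48],[[37,-46,0],0.6]]'

```text
t: 7.85
eef_pos: [502.8, 204.8, 159.7]
tcp_rot: [3.141, -0.002, 0.236]
ft_force: [1.7, -2.3, -0.2]
opening: 0.007
grip_force: 1.4
```

Run:
```python
from h import *
print(state()["ft_force"])
a=read_camera("scene")["img"][120:290,180:340];b=read_camera("side")["img"][120:290,160:320]
cv2.imwrite("pics/f.png",cv2.resize(np.hstack([a,b]),None,fx=2.5,fy=2.5,interpolation=cv2.INTER_CUBIC))
```

```text
[ 1.66377732 -2.2701198  -0.17282816]
```

View pics/f.png

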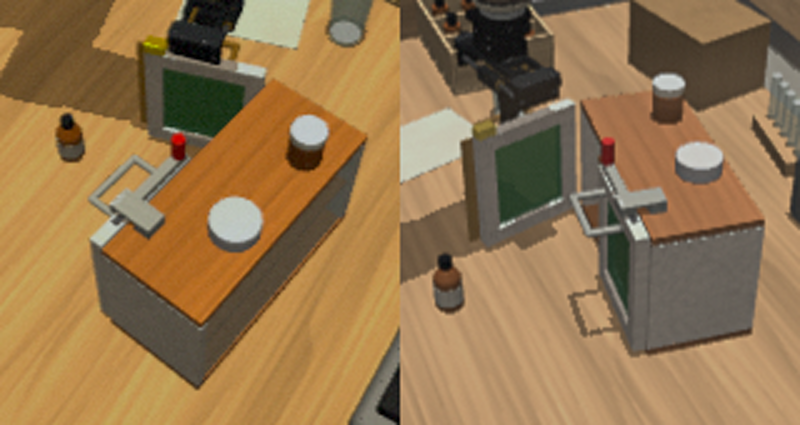

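The active door is at about 1.2 rad, following the pull. Finish the swing, then lift out and turn back.

Request:
jog_arm --motion '[[[5,-11,0],0.12],[[11,-21,0],0.24],[[19,-30,0],0.36],[[28,-39,0],0.48],[[28,-39,0],0.48]]'

```text
t: 8.45
eef_pos: [520.9, 249.1, 159.0]
tcp_rot: [-3.141, -0.001, -0.237]
ft_force: [-0.3, -1.5, -0.1]
opening: 0.006
grip_force: 0.0
```

Request:
jog_arm --motion '[[[0,5,0],0],[[0,5,-40],0],[[0,5,-80],0],[[0,5,-120],0],[[0,5,-140],0]]'

```text
t: 8.95
eef_pos: [519.1, 243.0, 302.1]
tcp_rot: [-3.139, -0.003, -0.235]
ft_force: [-0.2, -0.6, -0.7]
opening: 0.002
grip_force: 0.0
```

Request:
jog_arm --motion '[[[0,0,0],-0.14],[[0,0,0],-0.28],[[0,0,0],-0.42],[[0,0,0],-0.56],[[0,0,0],-0.7]]'

```text
t: 9.45
eef_pos: [518.5, 242.8, 298.5]
tcp_rot: [-3.141, 0.0, 0.471]
ft_force: [0.3, 0.0, 0.0]
opening: 0.007
grip_force: 0.0
```

Request:
jog_arm --motion '[[[0,0,0],-0.14],[[0,0,0],-0.28],[[0,0,0],-0.42],[[0,0,0],-0.56],[[0,0,0],-0.7]]'

```text
t: 9.95
eef_pos: [518.5, 242.8, 298.5]
tcp_rot: [-3.141, 0.0, 1.171]
ft_force: [0.2, 0.0, 0.3]
opening: 0.002
grip_force: 0.0
```

Request:
jog_arm --motion '[[[0,0,0],-0.14],[[0,0,0],-0.28],[[0,0,0],-0.28]]'

```text
t: 10.25
eef_pos: [518.5, 242.9, 298.5]
tcp_rot: [-3.141, -0.0, 1.446]
ft_force: [-0.6, -0.1, 0.3]
opening: 0.006
grip_force: 0.0
```

```bash
cat > m.py <<'E'
from h import *
q=np.array([662.8,11.2]);c,sn=np.cos(.13),np.sin(.13)
def L(P): d=np.array(P)[:2]-q; return np.array([c*d[0]-sn*d[1],sn*d[0]+c*d[1],P[2]]).round(1)
def blob(p,lo,hi,box):
    h=cv2.cvtColor(p["img"],cv2.COLOR_BGR2HSV);m=cv2.inRange(h,lo,hi)
    x0,y0,x1,y1=box;k=np.zeros_like(m);k[y0:y1,x0:x1]=m[y0:y1,x0:x1]
    n,l,st,ce=cv2.connectedComponentsWithStats(k)
    if n<2:return None
    i=1+st[1:,4].argmax();return ce[i],st[i]
s=read_camera("scene");d=read_camera("side")
def both(nm,lo,hi):
    A=blob(s,lo,hi,(190,110,310,230));B=blob(d,lo,hi,(170,130,290,240))
    if A is None or B is None: print(nm,A,B);return
    P=tri([(s,*A[0]),(d,*B[0])]);print(nm,A[1][4],B[1][4],P.round(1),"local",L(P))
both("red",(0,200,100),(4,255,255));both("yellow",(27,200,140),(33,255,255))
e=state();print("tcp",e["eef_pos"].round(1),L(e["eef_pos"]),e["tcp_rot"].round(3),e["ft_force"].round(1),e["t"])
E
python3 m.py
```

```text
red (array([251.11764706, 175.58823529]), array([249, 174,   5,   4,  17], dtype=int32)) None
yellow (array([256., 123.]), array([255, 122,   3,   3,   7], dtype=int32)) None
tcp [518.7 243.2 298.5] [-172.9  211.4  298.5] [ 3.142 -0.     1.439] [-0.5 -0.3 -0.5] 10.35
```

Request:
jog_arm --motion '[[[-40,13,0],0],[[-85,28,0],0],[[-130,43,0],0],[[-175,58,0],0],[[-220,73,0],0]]'

```text
t: 10.85
eef_pos: [562.6, 14.1, 298.5]
tcp_rot: [3.141, -0.0, 1.439]
ft_force: [0.7, 0.7, -0.1]
opening: 0.004
grip_force: 0.0
```

Request:
jog_arm --motion '[[[-30,9,0],0],[[-39,12,0],0],[[-39,12,25],0],[[-39,12,45],0],[[-39,12,60],0]]'

```text
t: 11.35
eef_pos: [569.1, -23.4, 237.2]
tcp_rot: [-3.141, -0.0, 1.439]
ft_force: [-1.0, -0.3, -1.2]
opening: 0.005
grip_force: 0.0
```

```bash
sed -i 's/(0,200,100),(4/(0,150,60),(6/; s/(27,200,140),(33/(26,150,90),(34/' m.py; python3 m.py
python3 - <<'E'
from h import *
for n in("scene","side"):
    p=read_camera(n)
    for k in("bolt_knob","active_door_pull"):
        print(n,k,[(round(r["p"],2),np.round(r["box"]).tolist()) for r in cut_out(k,p)[:2]])
    for P in((-87,-16,246),(-87,-48,225),(-248,155,208),(-265,178,208)):
        c,s=np.cos(.13),np.sin(.13);print(P,proj(p,[662.8+c*P[0]+s*P[1],11.2-s*P[0]+c*P[1],P[2]]).round(1))
E
```

```text
red 16 27 [573.9   5.8 220.9] local [-87.4 -16.9 220.9]
yellow None None
tcp [568.7 -23.3 236.7] [-88.8 -46.4 236.7] [-3.138 -0.     1.44 ] [0.3 0.6 0. ] 11.45
scene bolt_knob [(0.62, [232.0, 176.0, 253.0, 202.0])]
scene active_door_pull [(0.58, [253.0, 121.0, 286.0, 165.0])]
(-87, -16, 246) [251.  174.9]
(-87, -48, 225) [244.1 185.6]
(-248, 155, 208) [247.  126.9]
(-265, 178, 208) [247.6 121. ]
side bolt_knob []
side active_door_pull [(0.57, [182.0, 157.0, 231.0, 208.0])]
(-87, -16, 246) [242.7 175.7]
(-87, -48, 225) [245.3 186.4]
(-248, 155, 208) [185.7 165.6]
(-265, 178, 208) [179.9 163. ]
```

Request:
jog_arm --motion '[[[0,1,5],0],[[0,1,10],0],[[4,1,10],0],[[8,1,10],0]]'

```text
t: 12.15
eef_pos: [571.7, -16.0, 228.1]
tcp_rot: [-3.141, -0.0, 1.441]
ft_force: [0.5, -0.7, 0.9]
opening: 0.004
grip_force: 0.0
```

Request:
jog_arm --motion '[[[4,0,0],0],[[8,0,0],0],[[12,0,0],0],[[16,0,0],0],[[20,0,0],0]]'

```text
t: 12.65
eef_pos: [574.3, 4.0, 228.3]
tcp_rot: [-3.142, 0.0, 1.441]
ft_force: [0.3, -1.8, 0.6]
opening: 0.004
grip_force: 1.1
```

```bash
python3 m.py
```

```text
red 21 25 [577.8  24.8 220.4] local [-86.    2.5 220.4]
yellow None None
tcp [574.4   4.2 228.4] [-86.7 -18.4 228.4] [ 3.141 -0.     1.441] [ 0.  -0.4  0.7] 12.75
```

The knob is following (−17 → +2.5). Continue to the stop.

Request:
jog_arm --motion '[[[5,0,0],0],[[10,0,0],0],[[14,0,0],0],[[17,0,0],0],[[19,0,0],0]]'

```text
t: 13.25
eef_pos: [576.7, 22.5, 228.4]
tcp_rot: [-3.142, 0.001, 1.441]
ft_force: [-3.0, -10.1, 0.5]
opening: 0.002
grip_force: 5.4
```

Request:
jog_arm --motion '[[[1,0,0],0],[[2,0,0],0]]'

```text
t: 13.45
eef_pos: [576.8, 22.8, 228.3]
tcp_rot: [-3.141, 0.003, 1.441]
ft_force: [-4.5, -17.0, 1.6]
opening: 0.005
grip_force: 8.6
```

```bash
python3 m.py
```

```text
red 21 25 [579.6  43.4 220.4] local [-86.7  21.2 220.4]
yellow None None
tcp [576.7  22.7 228.3] [-8.680e+01  2.000e-01  2.283e+02] [-3.141e+00  3.000e-03  1.441e+00] [ -4.  -13.    1.2] 13.55
```

The bolt is at its stop (knob at +21, force rise). Move to the passive pull's gap.

Request:
jog_arm --motion '[[[-12,0,0],0],[[-12,0,-25],0],[[-35,-10,-25],0],[[-60,-22,-25],0],[[-68,-29,-25],0]]'

```text
t: 14.05
eef_pos: [538.7, -40.5, 253.5]
tcp_rot: [3.141, -0.0, 1.44]
ft_force: [0.9, -0.5, -0.5]
opening: 0.003
grip_force: 0.0
```

```bash
python3 m.py
python3 - <<'E'
from h import *
# detect passive bar line (grey) in the wrist view: show projected bar/face columns at given heights
p=read_camera("wrist");q=[662.8,11.2];c,s=np.cos(.13),np.sin(.13)
W=lambda P:np.array([q[0]+c*P[0]+s*P[1],q[1]-s*P[0]+c*P[1],P[2]])
for P in((-140,-42,180),(-140,-60,180),(-95,-60,200)):print(P,proj(p,W(P)).round(1))
for P in((-140,-48,180),(-140,-60,180)):
    u,v=proj(p,W(P)).round().astype(int)
    if 0<=v<384: print(v,[p["img"][v,x].tolist() for x in range(u-10,u+11,2)])
E
```

```text
red (array([258.6875, 174.375 ]), array([257, 172,   4,   5,  16], dtype=int32)) None
yellow (array([254.325, 121.9  ]), array([250, 119,   9,   7,  40], dtype=int32)) None
tcp [539.  -39.8 253.6] [-116.1  -66.6  253.6] [ 3.141 -0.     1.439] [ 0.3  0.4 -0.2] 14.15
(-140, -42, 180) [233.4 167.6]
(-140, -60, 180) [234.  186.6]
(-95, -60, 200) [284.6 193.3]
174 [[74, 117, 159], [110, 120, 124], [123, 134, 138], [126, 138, 142], [120, 130, 135], [104, 113, 116], [71, 103, 133], [77, 124, 167], [77, 123, 167], [79, 129, 173], [79, 127, 171]]
187 [[126, 205, 248], [105, 121, 136], [122, 132, 136], [126, 137, 141], [123, 134, 138], [108, 118, 122], [88, 115, 141], [121, 196, 245], [125, 201, 246], [123, 200, 246], [126, 203, 248]]
```

Request:
jog_arm --motion '[[[0,-1,25],0],[[0,-1,50],0],[[0,-1,70],0],[[0,-1,80],0],[[0,-1,86],0]]'

```text
t: 14.7
eef_pos: [538.8, -38.5, 166.6]
tcp_rot: [-3.141, -0.0, 1.441]
ft_force: [0.6, -0.7, -0.4]
opening: 0.009
grip_force: 0.0
```

Request:
jog_arm --motion '[[[0,-4,0],0],[[0,-9,0],0],[[-2,-14,0],-0.06],[[-5,-21,0],-0.12],[[-12,-33,0],-0.24]]'

```text
t: 15.2
eef_pos: [504.7, -46.7, 168.3]
tcp_rot: [3.139, 0.001, 1.684]
ft_force: [2.4, -2.3, 0.7]
opening: 0.004
grip_force: 1.3
```

```bash
python3 m.py
python3 - <<'E'
from h import *
for n in("scene","side"):
    p=read_camera(n); print(n,[(round(r["p"],2),np.round(r["box"]).tolist()) for r in cut_out("passive_door_pull",p)[:2]])
E
```

```text
red (array([249.46428571, 164.35714286]), array([247, 161,   5,   8,  28], dtype=int32)) None
yellow (array([254.3902439 , 121.97560976]), array([250, 119,   9,   7,  41], dtype=int32)) None
tcp [503.4 -46.9 168.3] [-150.6  -78.3  168.3] [3.141 0.    1.682] [-0.4  0.1 -0.4] 15.3
scene [(0.94, [208.0, 159.0, 250.0, 246.0])]
side [(0.98, [222.0, 192.0, 260.0, 258.0]), (0.23, [258.0, 328.0, 275.0, 363.0])]
```

The knob has swung forward, so the passive door follows. Carry on around the arc.

Request:
jog_arm --motion '[[[-5,-12,0],-0.12],[[-12,-24,0],-0.24],[[-20,-35,0],-0.36],[[-29,-44,0],-0.48],[[-39,-53,0],-0.6]]'

```text
t: 16.0
eef_pos: [456.5, -91.6, 167.7]
tcp_rot: [3.14, 0.002, 2.284]
ft_force: [3.0, -1.5, 1.7]
opening: 0.003
grip_force: 1.5
```

Request:
jog_arm --motion '[[[-5,-12,0],-0.12],[[-12,-24,0],-0.24],[[-20,-35,0],-0.36],[[-29,-44,0],-0.48],[[-39,-53,0],-0.6]]'

```text
t: 16.5
eef_pos: [441.8, -155.9, 167.7]
tcp_rot: [3.141, 0.001, 2.884]
ft_force: [4.5, 2.0, 2.5]
opening: 0.004
grip_force: 2.0
```

Request:
jog_arm --motion '[[[-5,-12,0],-0.12],[[-10,-20,0],-0.2],[[-10,-20,0],-0.2]]'

```text
t: 16.8
eef_pos: [446.2, -178.1, 167.3]
tcp_rot: [-3.141, 0.001, 3.08]
ft_force: [0.5, -0.0, 0.1]
opening: 0.007
grip_force: 0.0
```

```bash
python3 m.py
```

```text
red None (array([194.23529412, 220.25490196]), array([192, 215,   6,  12,  51], dtype=int32))
yellow (array([254.18421053, 121.89473684]), array([250, 119,   9,   7,  38], dtype=int32)) None
tcp [ 445.6 -177.1  167.2] [-191.  -214.9  167.2] [ 3.141 -0.     3.077] [-0.4  0.4 -0.3] 16.9
```

Request:
jog_arm --motion '[[[0,6,0],0],[[0,6,-35],0],[[0,6,-75],0],[[0,6,-120],0],[[0,6,-160],0]]'

```text
t: 17.4
eef_pos: [445.7, -170.3, 329.5]
tcp_rot: [-3.142, 0.001, 3.08]
ft_force: [-0.3, -0.7, -0.7]
opening: 0.005
grip_force: 0.0
```

Request:
jog_arm --motion '[[[0,-40,0],0],[[0,-80,0],0],[[0,-120,0],0],[[0,-160,0],0],[[0,-200,0],0]]'

```text
t: 17.9
eef_pos: [433.7, -371.6, 327.3]
tcp_rot: [3.141, 0.0, 3.08]
ft_force: [0.4, 0.9, 0.8]
opening: 0.002
grip_force: 0.0
```

Run:
```python
from h import *
c,sn=np.cos(.13),np.sin(.13);q=[662.8,11.2]
def L(P): d=np.array(P)[:2]-q; return np.array([c*d[0]-sn*d[1],sn*d[0]+c*d[1]])
e=state();print(e["eef_pos"].round(),e["t"])
s=read_camera("scene");d=read_camera("side")
def bl(p,lo,hi,z,tag):
    m=cv2.inRange(cv2.cvtColor(p["img"],cv2.COLOR_BGR2HSV),lo,hi)
    n,l,st,ce=cv2.connectedComponentsWithStats(m)
    for i in range(1,n):
        P=atz(p,*ce[i],z);u=L(P)
        if st[i,4]>=8 and -330<u[0]<0 and abs(u[1])<300:
            a=np.arctan2(-(u[0]+86),abs(abs(170))-abs(u[1])); print(tag,ce[i].round(1),st[i,4],"local",u.round(),"angle",a.round(2))
for p,n in((s,"scene"),(d,"side")):
    bl(p,(0,150,60),(6,255,255),229,n+" red"); bl(p,(26,170,90),(34,255,255),208,n+" yellow")
    for k,z in(("tumbler",65),("scent_bottle",56),("dish",22),("tester_jar",230),("balm_tin",213),("oil_bottle",42)):
        for r in cut_out(k,p)[:1]: print(n,k,round(r["p"],2),np.round(r["box"]).tolist())
```

```text
[ 434. -372.  327.] 17.9
scene red [168.3 178.9] 53 local [-278. -179.] angle 1.62
scene yellow [254.2 122. ] 39 local [-244.  189.] angle 1.69
scene tumbler 0.91 [309.0, 103.0, 333.0, 140.0]
scene scent_bottle 0.71 [250.0, 120.0, 287.0, 172.0]
scene dish 0.77 [134.0, 321.0, 187.0, 377.0]
scene tester_jar 0.5 [295.0, 166.0, 315.0, 186.0]
scene balm_tin 0.6 [261.0, 198.0, 285.0, 222.0]
scene oil_bottle 0.67 [200.0, 167.0, 215.0, 186.0]
side red [194.3 219.8] 54 local [-277. -177.] angle 1.61
side tumbler 0.48 [193.0, 147.0, 213.0, 155.0]
side scent_bottle 0.69 [256.0, 324.0, 275.0, 362.0]
side dish 0.73 [302.0, 313.0, 355.0, 361.0]
side tester_jar 0.64 [192.0, 217.0, 229.0, 233.0]
side balm_tin 0.46 [272.0, 176.0, 290.0, 195.0]
side oil_bottle 0.76 [174.0, 222.0, 184.0, 245.0]
```

Both doors are just past a right angle (about 1.69 and 1.62 rad). The bystanders are where they were and the arm is clear, so I'm handing in.

```bash
python3 -c "
from cell import job_done;print(job_done())"
```

```text
the job is handed in; nothing more can be done
None
```

I opened the active door to about 1.69 rad, slid the bolt to its stop, and then opened the passive door to about 1.62 rad; I saw no sign that any bystander had moved, and handed the job in at about 18 s with the arm clear.

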